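# Select the marked speed and hold the dead-man handle of a fan tester

## Task

Run the fan test: first throw the selector lever into the notch marked by the tall index pin and let go of it. Then press the fan test stand's spring-loaded dead-man handle halfway down, so that the top of its pad is level with the top of the gauge post beside it (never down to its stop), and finish while still holding it there. Leave the lever in its notch and leave the other things on the bench where they are.

Things in the scene. Friction and masses are not known exactly. Their poses are not given: they have to be found in the camera images.
- selector: Fan speed selector, fixed to the bench: grey box 160 (x) x 180 (y) x 30 mm high, carrying a flat lever over a toothed quadrant with four notches. Origin: centre of the underside; its -x side (the quadrant) faces the robot, more or less (yaw varies within 0.35 rad). It may stand left or right of the test stand.
- lever (a joint): Selector lever, turning about a vertical axis through lever_pivot; 0 = lever points along the selector's -x; positive = counter-clockwise seen from above (the lever's end moves towards the selector's -y). A spring plunger pulls it into one of four detent notches at -0.63 (parked, where it starts), -0.21, +0.21 and +0.63 rad; pushing it over from notch to notch takes up to about 5 N at the knob. Stops at -0.66 and +0.66. It stays in a notch when let go.
- lever_pivot (a point): Point on the lever's pivot axis, 36 mm above the bench (60 mm behind the selector's centre, along its +x).
- knob_top (a point): Top centre of the round upright knob at the end of the lever, 98 mm above the bench and 80 mm from the pivot axis. The knob is black, 18-20 mm dia over its upper 32 mm (height 66 to 98 mm), a thinner neck below; free all round, and may be pinched from above or pushed.
- lever_index (a point): Imaginary point on the lever's centre line, 112 mm from the pivot axis, 36 mm above the bench: it comes right over the index pin's axis when the lever is in the marked notch.
- index_pin: The mark: a dark steel pin with a round head, 16 mm dia, standing 26 mm tall on the selector just outside one of the three notches -0.21, +0.21, +0.63 (112 mm from the pivot axis). The other two of these places carry flat screw heads only 4 mm high. Fixed. Origin: centre of its foot, 30 mm above the bench; its head reaches 56 mm above the bench.
- screw_a: Flat screw head, 12 mm dia, 4 mm high, outside an unmarked notch. Fixed. Origin: its foot, 30 mm above the bench.
- screw_b: Flat screw head like screw_a, outside the other unmarked notch. Fixed. Origin: its foot.
- test_stand: Fan test stand, fixed to the bench: aluminium plate 190 (x) x 170 (y) x 12 mm with a 60 mm square fan in a nest on its -y half (up to 37 mm above the bench), the dead-man handle on its +y half and a gauge post. Origin: centre of the underside; -x faces the robot, more or less (yaw varies within 0.35 rad).
- handle (a joint): Spring-loaded dead-man handle, hinged at the back of the stand; 0 = up (released), grows as its front pad is pressed down, 0.24 rad = stop. Halfway is 0.12. Pressing at the pad takes about 4 N to start, about 8 N halfway, about 12 N at the stop; let go, it springs back up.
- pad_top (a point): Centre of the top of the handle's pad (black, 44 x 40 mm, ribbed), 120 mm in front of the hinge axis. 78 mm above the bench when released, 64 mm halfway, 49 mm at the stop. It is pressed straight down.
- gauge_top (a point): Centre of the top of the gauge post, a fixed steel post 10 mm dia beside the pad, 42 mm from the pad's centre towards the stand's -y; its top is 64 mm above the bench, the height of the pad's top when the handle is halfway down.
- terminal_block: Bystander, loose: green screw-terminal strip, 14x52x17 mm, close in front of the selector. Origin: centre of its underside.
- heatsink_a: Bystander, loose: finned heat sink 40x40x18 mm, close in front of the test stand. Origin: centre of its underside.
- module_a: Bystander, loose: small silver module 15x61x9 mm. Origin: centre of its underside.
- usb_stick: Bystander, loose: USB stick 18x52x9 mm. Origin: centre of its underside.
- driver_green: Bystander, loose: screwdriver with green and black handle, 190 mm long. Origin: centre of its underside.
- relay: Bystander, loose: relay cube 22x28x24 mm. Origin: centre of its underside.
- capacitor_0: Bystander, loose: upright black capacitor 18 mm dia, 32 mm tall. Origin: centre of its underside.
- capacitor_1: Bystander, loose: upright black capacitor 16 mm dia, 26 mm tall. Origin: centre of its underside.

How it is judged:
By the outcome, as a careful person would: the job done as asked, in the order asked, and still so for the second after the job is handed in, while the arm keeps its last pose, push and grip.
It also fails if it takes over 45 s, if anything falls off the work surface, if the arm or the gripper's body presses on something with over 40 N, if the wrist force passes 120 N, or if a joint passes its speed limit or range.

## Robot

A 7-joint arm with a two-finger parallel gripper is mounted at the origin on a cart in front of the work surface, level with it; the furniture and walls round the work are solid. World frame = base frame: x ahead of the robot, y to its left, z up, the work surface at z = 0. Lengths are in m, angles in rad, forces in N, time in s.
With the tool pointing down it reaches from about 0.425 to 0.95 m from the base axis. Payload 4.7 kg.
Tool frame: the origin (TCP) lies midway between the tips of the shut fingers; the grasp point (between the pads) lies 19 mm behind it; z points along the fingers, y is the direction in which the jaws open and shut (so a half turn about z gives the same grasp; the last joint's range is limited). The gripper opens to 87 mm and grips with 3 to 60 N. Pads are 19 mm wide; open, the fingers measure 117 mm over their backs; the gripper's body (75 mm by 190 mm) begins 51 mm behind the grasp point.
Start: joints at [-1.295, 0.469, -0.049, 1.532, 0.024, 1.141, -0.082], TCP at [0.203, 0.644, 0.223] pointing down, gripper open.
Joint ranges: [-2.59, 2.59], [-0.33, 1.99], [-1.39, 1.29], [0.1, 2.45], [-1.04, 4.18], [0.21, 1.99], [-2.66, 2.66]. Speed limits (rad/s): [2.57, 2.57, 3.14, 3.14, 3.14, 3.14, 3.14].

## Interface

Orientations are given as a unit quaternion [x, y, z, w].
In Python, from workcell import env gives the robot as it stands.
- The arm moves only by the shell command python3 -m jog 'ROWS'. ROWS is JSON, a list of rows, each a list of 7 numbers: the shift along the world's x, y, z as a fraction of full scale, then the turn, a rotation vector about the world's x, y, z as a fraction of full scale, then the opening, from 0 (shut) to 1 (fully open). In form: [[dx, dy, dz, rx, ry, rz, gripper], ...]. A call has 1 to 20 rows; each row shifts and turns the commanded pose from where the row before left it; what a row does not reach is not made up. Full scale, the value 1, is 0.5 m for a shift and 0.08 rad for a turn. A row lasts 1/8 s, in which the tool goes at most 62.5 mm and 10.7 degrees, less where a joint would pass 70% of its speed; a pose out of reach is approached as far as the arm can. A call with a number of a shift or a turn outside -1 to 1 is refused whole. A call with a gripper value outside its range is refused whole. The fingers move at their own pace and stop on an object; the grip force is fixed at half the most. Time passes only in rows, so rows that do not move let the fingers close. It gives the time, the measured TCP pose, the force and the opening at its end, in the units of the state.
- env.read_state(): the state, without advancing time (a new reading comes with each control period).
- env.get_image(name): name is "scene" or "top" or "wrist"; returns the picture (420x560x3 uint8, red, green, blue); there is no depth.
- env.camera_model(name): a dict with "fx", "fy", "cx", "cy" (pixels), "D" ([k1, k2, p1, p2, k3] as OpenCV has them; the pictures are not rectified), "R" (3x3) and "t" (3): a world point X has camera coordinates R X + t. Camera axes: x right, y down, z forward; pixel columns grow to the right and rows downward; lengths in m; the calibration is good to about 2 mm. A picture is of the moment at which its call begins: read the wrist's pose just before it. camera_model takes no time and is no camera call; for the wrist camera it gives the pose at the moment of the call.
- env.sign_off(): hands the job in, once; it reports no verdict.
Trained networks look in the newest picture that a camera, given by its name, has taken for a name from the list of things; names that differ only in an ending like _2 or _b are one class to them, and where a whole thing is asked for, a point or a joint stands for the part that bears it (a point fixed in the world has none). Each returns a list of dicts, best first, with "confidence" (0 to 1); they miss things now and then, are a little off and sometimes report something else, mostly with a low value. They report only what shows in the picture. A call takes as long as a camera call.
- env.regions_of(camera, label): "mask" (420x560 bool, what is visible of it) and "box" ([left, top, width, height] in pixels, round what is visible of it).
The state is a dict: "time_s": time; "joints": joint angles; "joint_velocities": joint speeds; "tau": joint torques, N m; "ee_pos": TCP position; "eef_rot": TCP orientation; "ft_force": force on the tool from outside, world axes, zero at the start; "moment": the same for the moment, N m; "opening": finger opening in m.
Only numpy, scipy, OpenCV 4.12 (cv2) and the standard library are available. Lean on these libraries where they do the work, as an engineer would, in place of code of your own. Each camera call takes 0.05 s, during which the arm holds its last target. There are 200 camera calls.

## Working session

There is one attempt and no reset: what is moved stays moved. The work goes in short steps, Python scripts to look and compute and a shell command to move; the robot and the scene stay as the last step left them, time stands still between calls to the robot, and variables do not carry over. Pictures are saved under pics/ and viewed, on a budget of 10 in all, crops included, one or two more only if the job needs it, and the job is handed in when it is done.

```bash
mkdir -p pics
cat > h.py <<'E'
import numpy as np, cv2
from workcell import env
def ray(cam,px):
    m=env.camera_model(cam);K=np.array([[m['fx'],0,m['cx']],[0,m['fy'],m['cy']],[0,0,1]])
    u=cv2.undistortPoints(np.array([[px]],float),K,np.array(m['D'],float))[0,0]
    R=np.array(m['R']);t=np.array(m['t']);return -R.T@t, R.T@np.array([u[0],u[1],1])
def atz(cam,px,z):
    o,d=ray(cam,px);return o+d*(z-o[2])/d[2]
def proj(cam,X):
    m=env.camera_model(cam);K=np.array([[m['fx'],0,m['cx']],[0,m['fy'],m['cy']],[0,0,1]])
    return cv2.projectPoints(np.array(X,float).reshape(-1,1,3),cv2.Rodrigues(np.array(m['R']))[0],np.array(m['t'],float),K,np.array(m['D'],float))[0][:,0]
def save(cam,name):
    im=env.get_image(cam);cv2.imwrite('pics/'+name,im[:,:,::-1]);return im
E
python3 - <<'E'
from h import *
save('top','top1.png');save('scene','scene1.png')
for c in('top','scene'):
  for l in ['selector','knob_top','index_pin','screw_a','test_stand','pad_top','gauge_top']:
    try:
      for r in env.regions_of(c,l)[:3]:
        ys,xs=np.nonzero(r['mask']);p=(xs.mean(),ys.mean());print(c,l,round(r['confidence'],2),r['box'],np.round(p,1),np.round(atz(c,p,.05),3))
    except Exception as e: print(l,e)
print(env.read_state()['time_s'],env.read_state()['eef_rot'])
E
```

```text
top selector 0.59 [188.2, 176.2, 57.7, 54.9] [217.4 203.4] [0.553 0.217 0.05 ]
top test_stand 0.7 [309.1, 168.5, 58.2, 59.1] [338.5 198.4] [ 0.575 -0.174  0.05 ]
top pad_top 0.58 [323.3, 171.7, 18.2, 44.3] [330.  202.3] [ 0.562 -0.147  0.05 ]
top gauge_top 0.68 [308.0, 168.3, 56.6, 60.7] [338.5 198.6] [ 0.574 -0.174  0.05 ]
scene selector 0.79 [209.4, 162.3, 69.4, 47.6] [243.4 184.2] [0.532 0.187 0.05 ]
scene knob_top 0.73 [229.6, 163.4, 28.2, 10.6] [241.5 169.5] [0.58  0.258 0.05 ]
scene test_stand 0.9 [293.1, 205.3, 78.4, 71.6] [331.1 242.9] [ 0.551 -0.199  0.05 ]
scene pad_top 0.7 [365.0, 283.6, 36.2, 22.0] [382.4 294.5] [ 0.514 -0.407  0.05 ]
scene pad_top 0.55 [303.1, 207.9, 38.3, 33.2] [320.  225.4] [ 0.579 -0.128  0.05 ]
scene gauge_top 0.79 [287.6, 205.6, 80.2, 74.0] [331.5 242.6] [ 0.552 -0.199  0.05 ]
0.8 [ 1.51813958e-01  9.88409083e-01  8.30404085e-05 -5.54895670e-06]
```

Run:
```python
import cv2,numpy as np
a=cv2.imread('pics/top1.png')[150:260,170:390];b=cv2.imread('pics/scene1.png')[140:320,190:430]
a=cv2.resize(a,(720,360),interpolation=3);a=cv2.copyMakeBorder(a,0,0,0,0,0)
cv2.imwrite('pics/c1.png',a);cv2.imwrite('pics/c2.png',cv2.resize(b,(800,600),interpolation=3))
```

```text
(no output)
```

View pics/top1.png

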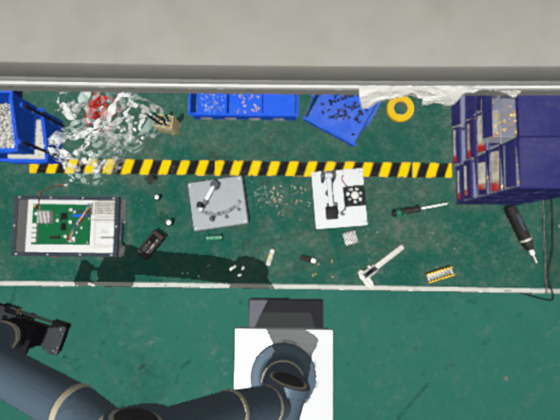

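View pics/c2.png

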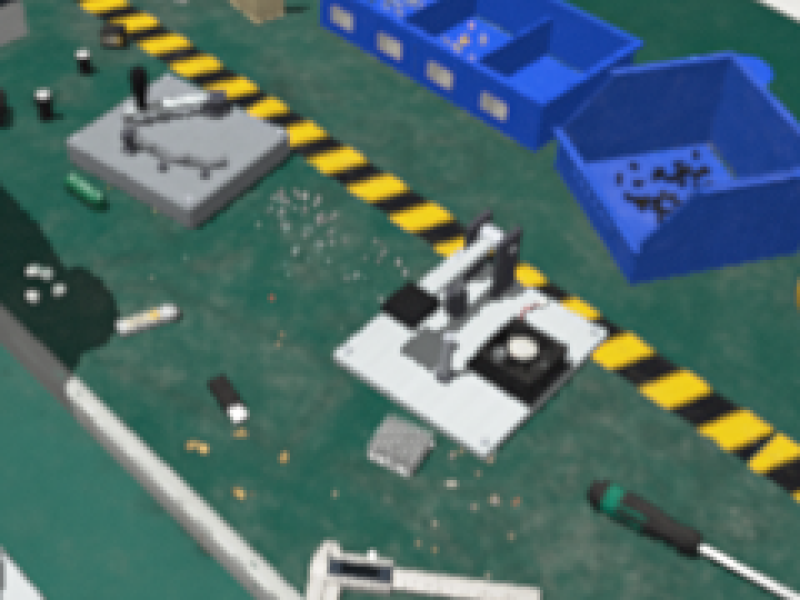

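Top view: the selector is at pixel (217,203) with its knob on the +y side, and the stand is at (338,198). I'll move above the selector for a close look.

```bash
python3 -m jog '[[0.056,-0.084,0.03,0,0,0,0.3],[0.056,-0.084,0.03,0,0,0,0.3],[0.056,-0.084,0.03,0,0,0,0.3],[0.056,-0.084,0.03,0,0,0,0.3],[0.056,-0.084,0.03,0,0,0,0.3],[0.056,-0.084,0.03,0,0,0,0.3],[0.056,-0.084,0.02,0,0,0,0.3],[0.056,-0.084,0.02,0,0,0,0.3],[0.056,-0.084,0,0,0,0,0.3],[0.056,-0.084,0,0,0,0,0.3],[0,0,0,0,0,0,0.3]]'
python3 - <<'E'
from h import *
im=save('wrist','w1.png')
m=env.camera_model('wrist');R=np.array(m['R']);print(-R.T@np.array(m['t']),R[2],m['fx'])
for l in ['selector','knob_top','index_pin','screw_a','lever','test_stand','pad_top']:
    try:
      for r in env.regions_of('wrist',l)[:3]:
        ys,xs=np.nonzero(r['mask']);p=(xs.mean(),ys.mean());print(l,round(r['confidence'],2),r['box'],np.round(p,1),np.round(atz('wrist',p,.05),3))
    except Exception as e: print(l,e)
E
```

```text
time_s: 2.17
ee_pos: [0.4848, 0.2193, 0.3329]
eef_rot: [0.156, 0.988, -0.0, 0.001]
ft_force: [-0.5, 0.7, -0.2]
opening: 0.0262
[0.41603414 0.24510414 0.49556242] [ 0.24554027 -0.07823159 -0.9662245 ] 370.24457493621486
selector 0.81 [210.1, 139.2, 171.2, 144.5] [298.2 215.7] [0.537 0.234 0.05 ]
knob_top 0.71 [320.4, 192.4, 26.5, 56.7] [331.3 220. ] [0.554 0.273 0.05 ]
index_pin 0.71 [289.6, 181.1, 17.8, 13.2] [297.9 185.5] [0.499 0.246 0.05 ]
screw_a 0.68 [18.3, 276.4, 51.8, 84.9] [ 50.7 335.1] [ 0.599 -0.147  0.05 ]
screw_a 0.6 [258.8, 192.6, 10.7, 11.4] [264.8 200.1] [0.504 0.202 0.05 ]
lever 0.89 [319.3, 191.0, 26.2, 57.1] [331.3 219.7] [0.553 0.273 0.05 ]
lever 0.3 [457.7, 214.4, 32.4, 22.7] [471.8 224.4] [0.613 0.444 0.05 ]
test_stand 0.95 [0.8, 240.7, 81.1, 123.0] [ 40.9 302.5] [ 0.549 -0.136  0.05 ]
test_stand 0.49 [210.2, 140.2, 175.6, 143.4] [298.1 215.3] [0.535 0.235 0.05 ]
pad_top 0.73 [17.7, 274.6, 53.9, 90.9] [ 50.3 334.8] [ 0.599 -0.148  0.05 ]
pad_top 0.37 [319.9, 191.9, 26.7, 57.4] [331.2 220.3] [0.554 0.273 0.05 ]
```

View pics/w1.png

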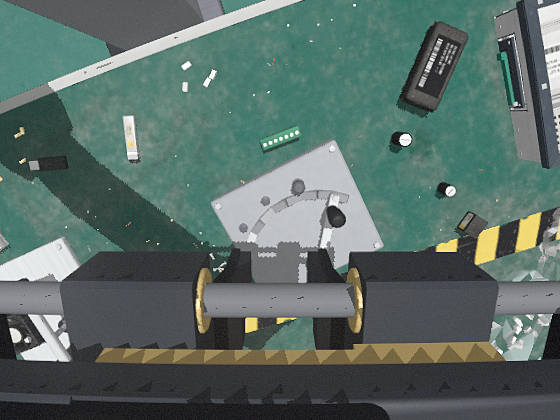

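The pin at (298,185) sits next to the parked lever, with the screws at (265,200) and (243,228). So the marked notch is -0.21. Next I'll fit the selector pose.

```bash
cat > sel.py <<'E'
from h import *
from scipy.optimize import least_squares
def P(p,l):
    c,s=np.cos(p[2]),np.sin(p[2]);l=np.array(l,float);return np.c_[p[0]+c*l[:,0]-s*l[:,1],p[1]+s*l[:,0]+c*l[:,1],l[:,2]]
def arm(q,r,z): return [.06-r*np.cos(q),-r*np.sin(q),z]
E
python3 - <<'E'
from sel import *
L=[arm(-.21,.112,.054),arm(.21,.112,.034),arm(.63,.112,.034),[-.08,-.09,.03],[-.08,.09,.03],[.08,.09,.03]]
px=np.array([[298,186],[265,200.5],[243,228],[212,206],[334,141],[383,247]])
r=least_squares(lambda p:(proj('wrist',P(p,L))-px).ravel(),[.54,.22,0],loss='soft_l1')
print(r.x,r.fun.round(1))
p=r.x
for n,l in [('piv',[.06,0,.036]),('knob-.63',arm(-.63,.08,.098)),('knob-.21',arm(-.21,.08,.098)),('pin',arm(-.21,.112,.056))]:
    X=P(p,[l]);print(n,X.round(4),proj('wrist',X).round(1))
E
```

```text
[0.55437944 0.23046131 0.17178628] [ 0.3  1.8 -0.3  0.9 -0.4  0.6 -3.7 -2.8  0.5 -2.5  1.9 -0. ]
piv [[0.6135 0.2407 0.036 ]] [[318.4 265.1]]
knob-.63 [[0.5417 0.2761 0.098 ]] [[337.2 220.9]]
knob-.21 [[0.5336 0.2438 0.098 ]] [[307.4 222.4]]
pin [[0.5016 0.245  0.056 ]] [[298.4 188.1]]
```

```bash
python3 -m jog '[[0.028,0.028,-0.086,0,0,0,0.7],[0.028,0.028,-0.086,0,0,0,0.7],[0.028,0.028,-0.086,0,0,0,0.7],[0.03,0.03,-0.086,0,0,0,0.7],[0,0,0,0,0,0,0.7]]'
python3 - <<'E'
from sel import *
im=save('wrist','w2.png')
p=[.55438,.23046,.17179]
for n,l in [('knob-.63',arm(-.63,.08,.098)),('knob-.21',arm(-.21,.08,.098)),('pin',arm(-.21,.112,.056))]:
    X=P(p,[l]);print(n,X.round(4),proj('wrist',X).round(1))
e=env.read_state();print(e['ee_pos'],proj('wrist',[e['ee_pos']]))
for l in ['knob_top','index_pin']:
  for r in env.regions_of('wrist',l)[:2]: print(l,r['confidence'],r['box'])
E
```

```text
time_s: 3.2
ee_pos: [0.5374, 0.2814, 0.1567]
eef_rot: [0.151, 0.989, -0.002, -0.003]
ft_force: [-0.1, -0.1, 0.1]
opening: 0.0596
knob-.63 [[0.5417 0.2761 0.098 ]] [[270.8 239. ]]
knob-.21 [[0.5336 0.2438 0.098 ]] [[218.8 241.7]]
pin [[0.5016 0.245  0.056 ]] [[214.8 182.7]]
[0.53857631 0.28118523 0.15932524] [[275.9126136  271.07615838]]
index_pin 0.78 [199.7, 182.1, 27.5, 18.6]
index_pin 0.48 [435.8, 185.9, 33.1, 22.4]
```

View pics/w2.png

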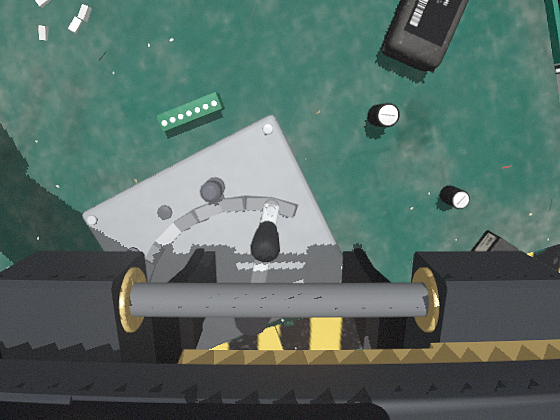

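Run:
```python
from sel import *
L=[arm(-.21,.112,.056),arm(.21,.112,.034),[-.08,-.09,.03],[-.08,.09,.03]]
px=np.array([[212,188],[165,213],[82,216],[273,114]])
r=least_squares(lambda p:(proj('wrist',P(p,L))-px).ravel(),[.55,.23,.17],loss='soft_l1')
p=r.x;print(p,r.fun.round(1))
for n,l in [('knob-.63',arm(-.63,.08,.098)),('knob-.21',arm(-.21,.08,.098)),('pin',arm(-.21,.112,.056))]:
    X=P(p,[l]);print(n,X.round(4),proj('wrist',X).round(1))
print(env.read_state()['ee_pos'])
```

```text
[0.56292375 0.22451552 0.16479942] [-0.9  5.   1.3  0.   0.1 -0.7 -0.1 -0.7]
knob-.63 [[0.5506 0.2702 0.098 ]] [[265.6 250.1]]
knob-.21 [[0.5422 0.238  0.098 ]] [[214.7 252.4]]
pin [[0.5102 0.2394 0.056 ]] [[211.1 193. ]]
[0.54003639 0.28108784 0.16217948]
```

```bash
python3 -m jog '[[0.018,-0.018,0,0,0,0,0.7],[0,0,-0.087,0,0,0,0.7],[0,0,-0.087,0,0,0,0.7],[0,0,0,0,0,0,0.3],[0,0,0,0,0,0,0.1],[0,0,0,0,0,0,0.1],[0,0,0,0,0,0,0.1]]'
python3 - <<'E'
from h import *
im=save('wrist','w3.png')
print([env.read_state()[k] for k in('ee_pos','ft_force','opening')])
E
```

```text
time_s: 4.22
ee_pos: [0.5494, 0.2724, 0.0752]
eef_rot: [0.152, 0.988, 0.001, 0.001]
ft_force: [-0.1, 0.4, 0.2]
opening: 0.0288
[array([0.54894869, 0.27107161, 0.07485336]), array([-2.50039686, -7.30929746,  5.60261982]), 0.024932377161467158]
```

View pics/w3.png

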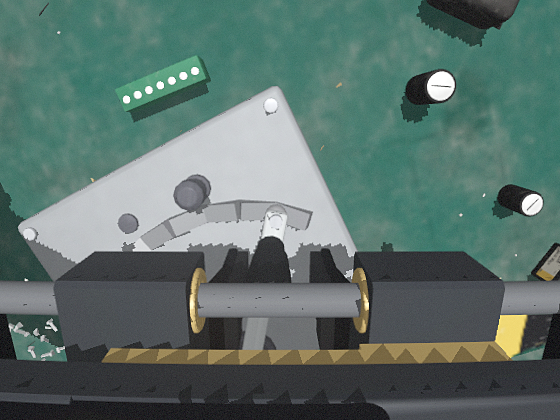

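```bash
python3 -m jog '[[0,0,0,0,0,0,0],[0,0,0,0,0,0,0],[0,0,0,0,0,0,0]]'
```

```text
time_s: 4.65
ee_pos: [0.5485, 0.2691, 0.0745]
eef_rot: [0.153, 0.988, -0.002, -0.0]
ft_force: [-2.1, -5.6, 6.5]
opening: 0.0186
```

```bash
python3 -m jog '[[-0.006,-0.016,0,0,0,0,0],[-0.005,-0.016,0,0,0,0,0],[-0.004,-0.016,0,0,0,0,0],[-0.002,-0.016,0,0,0,0,0],[0,0,0,0,0,0,0],[0,0,0,0,0,0,0]]'
```

```text
time_s: 5.4
ee_pos: [0.5387, 0.2437, 0.0744]
eef_rot: [0.15, 0.989, 0.002, -0.001]
ft_force: [-3.9, 4.3, 3.4]
opening: 0.0183
```

```bash
python3 -m jog '[[0,-0.008,0,0,0,0,0],[0,0,0,0,0,0,0],[0,0,0,0,0,0,0]]'
python3 - <<'E'
from h import *
save('wrist','w4.png')
e=env.read_state();print(e['ee_pos'],e['ft_force'])
E
```

```text
time_s: 5.78
ee_pos: [0.5387, 0.2396, 0.0743]
eef_rot: [0.15, 0.989, 0.002, -0.001]
ft_force: [-4.6, 5.7, 2.3]
opening: 0.0183
[0.53866968 0.23958929 0.07435629] [-3.29679778  5.75306295  3.40443938]
```

View pics/w4.png

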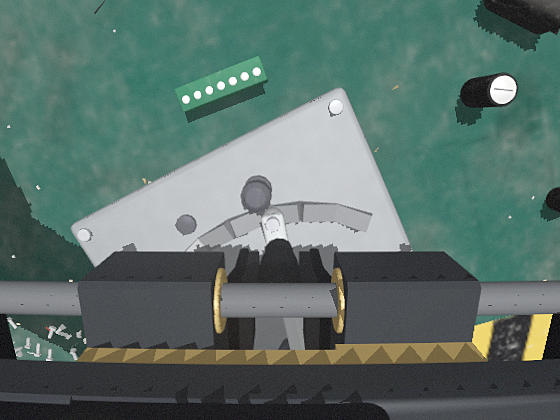

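The lever's line still passes about 10 px right of the pin at (257,190), so I'll go a bit further and then let go.

```bash
python3 -m jog '[[0,-0.007,0,0,0,0,0],[0,0,0,0,0,0,0],[0,0,0,0,0,0,0]]'
```

```text
time_s: 6.2
ee_pos: [0.5388, 0.236, 0.0743]
eef_rot: [0.15, 0.989, 0.002, -0.001]
ft_force: [-2.8, 4.9, 3.5]
opening: 0.0187
```

```bash
python3 -m jog '[[0,0,0,0,0,0,0.5],[0,0,0,0,0,0,0.5],[0,0,0,0,0,0,0.5],[0,0,0.1,0,0,0,0.5],[0,0,0.1,0,0,0,0.5],[-0.08,0,0.08,0,0,0,0.5],[-0.08,0,0.02,0,0,0,0.5],[0,0,0,0,0,0,0.5]]'
python3 - <<'E'
from h import *
save('wrist','w5.png')
E
```

```text
time_s: 7.2
ee_pos: [0.4582, 0.2326, 0.2247]
eef_rot: [0.151, 0.989, 0.001, 0.0]
ft_force: [0.6, -0.1, -0.0]
opening: 0.0434
```

View pics/w5.png

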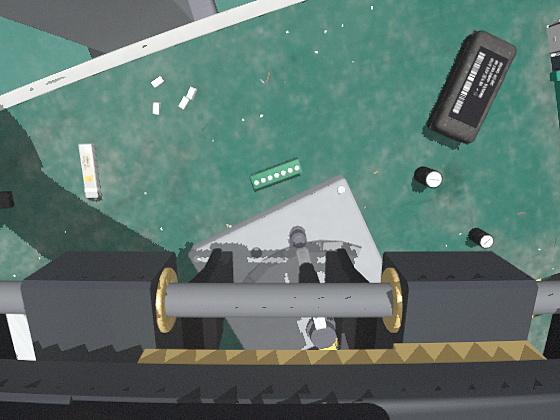

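Lever released: it runs from the pivot at (320,330) straight to the pin at (298,237). On to the stand, with the fingers shut.

```bash
python3 -m jog '[[0,-0.08,0.03,0,0,0,0],[0,-0.1,0.03,0,0,0,0],[0,-0.1,0.03,0,0,0,0],[0,-0.1,0.03,0,0,0,0],[0,-0.1,0.03,0,0,0,0],[0,-0.1,0.03,0,0,0,0],[0,-0.1,0.02,0,0,0,0],[0,-0.08,0,0,0,0,0],[0,0,0,0,0,0,0]]'
python3 - <<'E'
from sel import *
save('wrist','w6.png')
for c in ('wrist',):
 for l in ['test_stand','pad_top','gauge_top','lever','selector','index_pin']:
  for r in env.regions_of(c,l)[:2]:
    ys,xs=np.nonzero(r['mask']);q=(xs.mean(),ys.mean());print(l,round(r['confidence'],2),r['box'],np.round(q,1),np.round(atz(c,q,.07),3))
E
```

```text
time_s: 8.38
ee_pos: [0.4597, -0.1521, 0.3233]
eef_rot: [0.156, 0.988, -0.001, -0.0]
ft_force: [-0.1, 0.7, 0.7]
opening: 0.0004
test_stand 0.69 [202.7, 177.3, 148.5, 74.0] [282.  222.2] [ 0.508 -0.158  0.07 ]
pad_top 0.64 [278.6, 209.2, 43.8, 45.0] [301.  232.4] [ 0.527 -0.139  0.07 ]
gauge_top 0.71 [201.6, 178.6, 149.8, 150.9] [282.1 222.4] [ 0.508 -0.156  0.07 ]
selector 0.63 [486.6, 95.8, 73.3, 147.1] [531.5 168.4] [0.533 0.14  0.07 ]
```

View pics/w6.png

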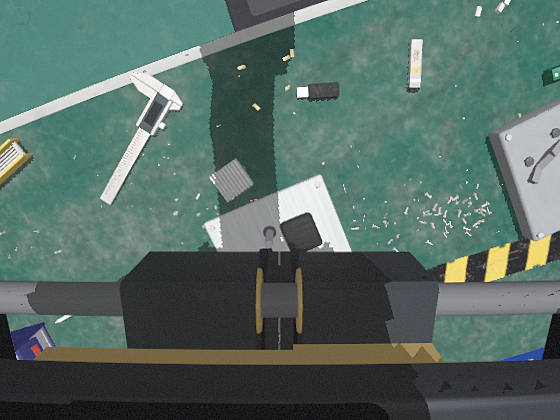

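Pad at about (301,231), gauge top at (269,234), front plate corners at (322,175) and (205,222). Working out the pad position from these.

Run:
```python
from sel import *
for n,q,z in [('pad',(301,231),.078),('gauge',(269,233),.064),('cL',(322,175),.012),('cR',(204,223),.012)]: print(n,atz('wrist',q,z).round(4))
a=atz('wrist',(322,175),.012);b=atz('wrist',(204,223),.012);d=a-b;print(np.linalg.norm(d),'yaw',np.arctan2(-d[0],d[1]))
for i in range(1):print(env.read_state()['ee_pos'],env.camera_model('wrist')['t'])
# top/pad from other cameras
save('top','t2.png')
for c in('top','scene'):
  if c=='scene':env.get_image(c)
  for r in env.regions_of(c,'pad_top')[:2]:
    ys,xs=np.nonzero(r['mask']);print(c,r['confidence'],r['box'],xs.mean(),ys.mean())
  print(proj(c,[atz('wrist',(301,231),.078),atz('wrist',(269,233),.064)]))
```

```text
pad [ 0.5227 -0.1378  0.078 ]
gauge [ 0.5182 -0.1755  0.064 ]
cL [ 0.4793 -0.0927  0.012 ]
cR [ 0.4944 -0.2605  0.012 ]
0.16854583879592835 yaw 0.0898080072972114
[ 0.46025864 -0.14653021  0.32335455] [ 0.00129004 -0.52321619  0.36390955]
top 0.8 [321.1, 175.1, 13.3, 41.9] 329.0763888888889 196.22222222222223
[[328.08410809 213.68803842]
 [339.55256846 215.62745966]]
scene 0.54 [302.7, 206.8, 38.1, 35.9] 320.7674418604651 225.26453488372093
[[309.96758407 229.66416429]
 [318.05505524 240.86602593]]
```

```bash
python3 -m jog '[[0.03,0.006,-0.1,0,0,0,0],[0.03,0.006,-0.1,0,0,0,0],[0.03,0.006,-0.1,0,0,0,0],[0.03,0.006,-0.1,0,0,0,0],[0,0,0,0,0,0,0],[0,0,0,0,0,0,0]]'
python3 - <<'E'
from h import *
z=[]
for i in range(4):
    im=env.get_image('wrist'); z.append(env.read_state()['ee_pos'])
cv2.imwrite('pics/w7.png',im[:,:,::-1]);print(np.mean(z,0),np.std(z,0))
E
```

```text
time_s: 9.68
ee_pos: [0.5206, -0.1362, 0.125]
eef_rot: [0.152, 0.988, -0.0, 0.001]
ft_force: [0.7, 0.3, 1.0]
opening: 0.0003
[ 0.52095651 -0.13616747  0.12579278] [7.16522420e-05 1.03617129e-04 1.19540854e-04]
```

View pics/w7.png

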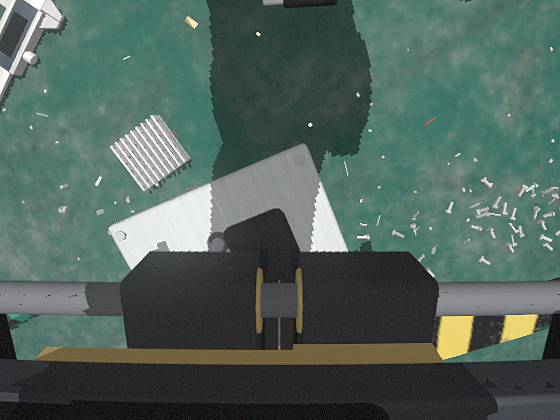

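Run:
```python
from sel import *
a=atz('wrist',(301,146),.012);b=atz('wrist',(109,230),.012);d=a-b;y=np.arctan2(-d[0],d[1]);print(a,b,np.linalg.norm(d),y)
f=[atz('wrist',q,.078) for q in ((229,232),(282,208))];print(f,np.linalg.norm(f[0]-f[1]))
print('gauge',atz('wrist',(217,242),.064))
m=(f[0]+f[1])/2;print(m+.021*np.array([np.cos(y),np.sin(y),0]))
```

```text
[ 0.47903355 -0.10407615  0.012     ] [ 0.49568156 -0.26742695  0.012     ] 0.1641969625036925 0.10156505405356674
[array([ 0.50839122, -0.16171148,  0.078     ]), array([ 0.50382482, -0.12717323,  0.078     ])] 0.03483881223472788
gauge [ 0.51611757 -0.17454498  0.064     ]
[ 0.5269998  -0.14231315  0.078     ]
```

```bash
python3 -m jog '[[0.008,-0.004,-0.04,0,0,0,0],[0,0,-0.04,0,0,0,0],[0,0,-0.014,0,0,0,0],[0,0,-0.01,0,0,0,0],[0,0,-0.008,0,0,0,0],[0,0,0,0,0,0,0],[0,0,0,0,0,0,0]]'
```

```text
time_s: 10.75
ee_pos: [0.523, -0.1373, 0.0679]
eef_rot: [0.152, 0.988, 0.001, -0.001]
ft_force: [-3.8, 1.3, 6.8]
opening: 0.0007
```

```bash
python3 -m jog '[[0,0,-0.004,0,0,0,0],[0,0,-0.004,0,0,0,0],[0,0,0,0,0,0,0],[0,0,0,0,0,0,0]]'
python3 - <<'E'
from h import *
z=[]
for i in range(5):
    im=env.get_image('wrist'); e=env.read_state();z.append(np.r_[e['ee_pos'],e['ft_force']])
cv2.imwrite('pics/w8.png',im[:,:,::-1]);print(np.mean(z,0).round(4))
a=save('scene','s8.png')
b=cv2.resize(a[190:280,270:390],(800,600),interpolation=3);cv2.imwrite('pics/s8c.png',b[:,:,::-1])
c=cv2.resize(a[150:220,200:290],(540,420),interpolation=3)
w=np.zeros((600,800,3),np.uint8);w[:450,:600]=cv2.resize(a[190:280,270:390],(600,450),interpolation=3);w[450:600,600:800]=cv2.resize(a[155:215,205:285],(200,150),interpolation=3)
cv2.imwrite('pics/s8d.png',w[:,:,::-1])
E
```

```text
time_s: 11.25
ee_pos: [0.5231, -0.1374, 0.0642]
eef_rot: [0.152, 0.988, 0.001, -0.001]
ft_force: [-4.3, 1.8, 7.3]
opening: 0.0004
[ 0.5231 -0.1374  0.0642 -3.9216  1.2895  7.8369]
```

View pics/w8.png

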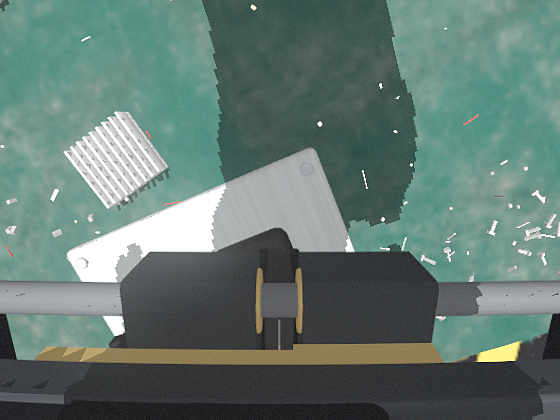

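View pics/s8d.png

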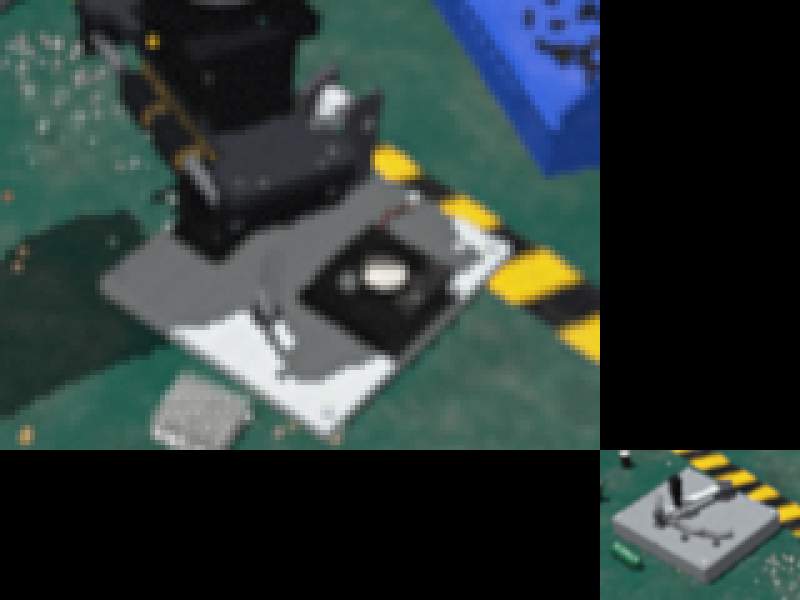

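Run:
```python
from sel import *
env.get_image('scene')
for r in env.regions_of('scene','lever')[:2]:
    ys,xs=np.nonzero(r['mask']);print(r['confidence'],r['box'])
for p in([.5629,.2245,.165],[.5544,.2305,.172]):
  for q in(-.63,-.42,-.21,0,.21): print(q,proj('scene',P(p,[arm(q,.08,.098),arm(q,.08,.066),arm(-.21,.112,.056)])).round(1).tolist())
e=env.read_state();print(e['time_s'],e['ee_pos'],e['ft_force'])
```

```text
0.76 [233.9, 165.9, 19.0, 10.5]
0.6 [211.4, 164.3, 66.4, 46.2]
-0.63 [[231.8, 160.2], [232.6, 167.7], [228.8, 178.5]]
-0.42 [[233.2, 162.8], [233.9, 170.3], [228.8, 178.5]]
-0.21 [[235.5, 165.1], [236.2, 172.7], [228.8, 178.5]]
0 [[238.7, 167.1], [239.4, 174.7], [228.8, 178.5]]
0.21 [[242.7, 168.7], [243.3, 176.2], [228.8, 178.5]]
-0.63 [[228.8, 160.4], [229.6, 167.9], [225.8, 178.8]]
-0.42 [[230.1, 163.0], [230.9, 170.5], [225.8, 178.8]]
-0.21 [[232.5, 165.4], [233.2, 172.9], [225.8, 178.8]]
0 [[235.7, 167.3], [236.4, 174.9], [225.8, 178.8]]
0.21 [[239.7, 168.9], [240.3, 176.5], [225.8, 178.8]]
11.65 [ 0.52312439 -0.13733557  0.06418923] [-4.7508071   1.55554544  7.54048116]
```

The knob top in the scene picture, at about (234.6,165.4), matches the predicted (235.5,165.1) for -0.21. The handle is at 64 mm with about 7.8 N on it.

```bash
python3 -c "
from workcell import env
print(env.sign_off())"
```

```text
the job is handed in; nothing more can be done
None
```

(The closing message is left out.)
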